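Dial the combination of the blue lock box

ROBOT

A 7-joint arm with a two-finger parallel gripper is mounted at the origin on a cart in front of the work surface, level with it; the furniture and walls round the work are solid. World frame = base frame: x ahead of the robot, y to its left, z up, the work surface at z = 0. Lengths are in m, angles in rad, forces in N, time in s.
With the tool pointing down it reaches from about 0.425 to 0.925 m from the base axis. Payload 6.8 kg.
Tool frame: the origin (TCP) lies midway between the tips of the shut fingers; the grasp point (between the pads) lies 19 mm behind it; z points along the fingers, y is the line along which they close (so a half turn about z gives the same grasp; the last joint's range is limited). The gripper opens to 85 mm and grips with 20 to 120 N. Pads are 22 mm wide; open, the fingers measure 114 mm over their backs; the gripper's body (76 mm by 85 mm) begins 54 mm behind the grasp point. The pads swing forward as they close: fully open they stand 13 mm farther back than shut.
Start: joints at [1.236, 0.477, 0.022, 1.555, -0.011, 1.109, -0.083], TCP at [0.152, -0.658, 0.231] pointing down, gripper open.
Joint ranges: [-2.96, 2.96], [-0.34, 2.1], [-1.41, 1.46], [0.24, 2.44], [-1.37, 4.51], [0.17, 1.92], [-2.96, 2.96]. Speed limits (rad/s): [2.39, 2.39, 3.14, 3.14, 3.14, 3.14, 3.14].

INTERFACE

Orientations are given as a unit quaternion [w, x, y, z].
In Python, from station import bot, eyes, ticket gives the robot as it stands.
- The arm moves only by the shell command python3 -m crank 'ROWS' [FORCE]. ROWS is text: rows parted by semicolons, each of 7 numbers parted by spaces: the shift along the tool's x, y, z in units of 0.5 m (1.0 is 0.5 m), then the turn, a rotation vector about the tool's x, y, z in units of 180 degrees (1.0 is 180 degrees), then the closure, from 0 (fully open) to 1 (shut). A call has 1 to 20 rows; each row is the pose to reach, as a shift and turn from the pose commanded when the call began, along the tool's axes at that moment, turning the shorter way round; what a row does not reach only later rows make up. A row lasts 1/10 s, in which the tool goes at most 50 mm and 8.59 degrees, less where a joint would pass 70% of its speed; a pose out of reach is approached as far as the arm can. A call with a number of a shift or a turn outside -1 to 1 is refused whole. A call with a gripper value outside its range is refused whole. The fingers move at their own pace and stop on an object; FORCE is the grip in N (left out, the last holds). Time passes only in rows, so rows that repeat a pose let the fingers close. It gives the time, the measured TCP pose, the force, the opening and the grip force at its end, in the units of the state.
- bot.get_obs(): the state, without advancing time (a new reading comes with each control period).
- eyes.read_camera(name): name is "scene" or "top" or "wrist"; returns a dict with "image" (400x640x3 uint8, red, green, blue), "K" (3x3 intrinsics, pixels), "dist" ([k1, k2, p1, p2, k3] as OpenCV has them; the pictures are not rectified), "R" (3x3) and "t" (3): a world point X has camera coordinates R X + t. Camera axes: x right, y down, z forward; pixel columns grow to the right and rows downward; lengths in m; the calibration is good to about 2 mm. A picture is of the moment at which its call begins. There is no depth.
- ticket.hand_in(): hands the job in; it is judged then, once.
The state is a dict: "t": time; "q": joint angles; "joint_vel": joint speeds; "joint_torque": joint torques, N m; "eef_pos": TCP position; "tool_rot": TCP orientation; "contact_force": force on the tool from outside, world axes, zero at the start; "torque": the same for the moment, N m; "gripper_width": opening from 0.0 (shut) to 1.0 (fully open); "grasp_force": force on a finger pad.
Only numpy, scipy, OpenCV 4.12 (cv2) and the standard library are available. Lean on these libraries where they do the work, as an engineer would, in place of code of your own. Each camera call takes 0.05 s, during which the arm holds its last target. There are 200 camera calls.

TASK

Dial the combination 4 - 2 - 3 on the blue lock box: turn its dial right (clockwise seen from above) to the red field with four dots, then left to the yellow field with two dots, then right to the green field with three dots, and let go of it there. Stop for about a second with the pointer on each of these fields, do not run on to the outer fields (white, blue), and leave the dial of the grey box as it is.

Things in the scene. Friction and masses are not known exactly. Their poses are not given: they have to be found in the camera images.
- blue_dial (a joint): Angle of the dial of the blue lock box, rad; grows as the dial turns right (clockwise from above). The pointer stands on the fields at: one dot (white) -1.222, two (yellow) -0.611, three (green) 0, four (red) 0.611, five (blue) 1.222. Stops at -1.4 and 1.4. Starts between -0.6 and 0.15. Turns stiffly (0.05 N m) and stays where it is left.
- blue_dial_grip (a point): On the upright axis of the blue box's dial, at the height to grip, 10 mm below the top of its grip bar. Turns with the dial: x runs along the bar towards the pointer, z is up. The bar is black with a white line, 50 mm long (x), 18 mm thick (y), 32 mm high, on a round aluminium skirt, 58 mm wide, whose top is 22 mm below this point.
- blue_box: Blue steel lock box, 142 x 152 mm, 85 mm high, fast on the table; origin at the centre of its underside, x away from its front. The dial's axis stands over the origin. On its lid lies a flat black plate, 132 mm wide, with the five fields round the dial: green furthest along x, yellow and white left of it, red and blue right.
- grey_dial_tip (a point): Tip of the white pointer of the dial on the grey lock box, which is the same as the blue one but for its paint: 36 mm from that dial's axis, 20 mm below its height to grip; x runs outward along the pointer. This dial is to be left alone. Either box may stand on the left.

How it is judged:
On the way, in this order (a step that is already met when the one before it is completed fails the run):
1. The blue box's dial stands on the red field (four dots), within 11 degrees (value of joint blue_dial between 0.421 and 0.801 rad and velocity of joint blue_dial between -0.1 and 0.1 rad/s), for 0.25 s.
2. Then it stands on the yellow field (two dots), within 11 degrees (value of joint blue_dial between -0.801 and -0.421 rad and velocity of joint blue_dial between -0.1 and 0.1 rad/s), for 0.25 s.
At the end, for the whole second after the job is handed in: After red (4) and yellow (2), each held still for a quarter of a second, the blue box's dial stands still on the green field (three dots): joint at 0 within 0.19 rad (11 degrees) (value of joint blue_dial between -0.19 and 0.19 rad and velocity of joint blue_dial between -0.1 and 0.1 rad/s); the robot touches nothing.
It fails at once if The blue box's dial has run on more than 20 degrees past red or yellow, towards the outer fields (value of joint blue_dial above 0.97 rad or value of joint blue_dial below -0.97 rad).
It fails at once if The grey box's dial has been turned (its pointer's tip moved more than 8 mm) (distance of grey_dial_tip from where it was at the start of the episode above 0.008 m).
It also fails if it takes over 40 s, if anything falls off the work surface, if the arm or the gripper's body presses on something with over 40 N, if the wrist force passes 120 N, or if a joint passes its speed limit or range.

## Working session

There is one attempt and no reset: what is moved stays moved. The work goes in short steps, Python scripts to look and compute and a shell command to move; the robot and the scene stay as the last step left them, time stands still between calls to the robot, and variables do not carry over. Pictures are saved under pics/ and viewed, at most 10 in all, crops included, and the job is handed in when it is done.

```bash
mkdir -p pics; ls
python3 - <<'E'
from station import bot, eyes
import cv2,numpy as np
o=bot.get_obs(); print(o['t'],o['eef_pos'],o['tool_rot'],o['gripper_width'])
a=[]
for n in("scene","top"):
    c=eyes.read_camera(n); cv2.imwrite(f'pics/{n}0.png',c['image'][:,:,::-1]); np.savez(f'pics/{n}0.npz',**c)
    print(n,(-c['R'].T@c['t']).round(3),c['K'][0,0],c['dist'])
E
```

```text
pics
0.0 [ 0.15164025 -0.65714573  0.23034562] [-8.90479878e-04  9.93576218e-01  1.13161304e-01 -1.61410955e-04] 0.9995584982062289
scene [ 0.212 -0.683  0.583] 373.33587493726264 [-0.04423084  0.          0.          0.          0.        ]
top [ 0.393 -0.05   0.957] 404.4917429204973 [-0.00083324  0.          0.          0.          0.        ]
```

View pics/scene0.png

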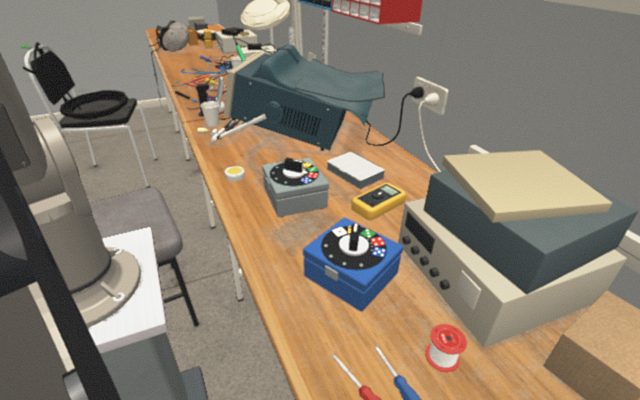

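View pics/top0.png

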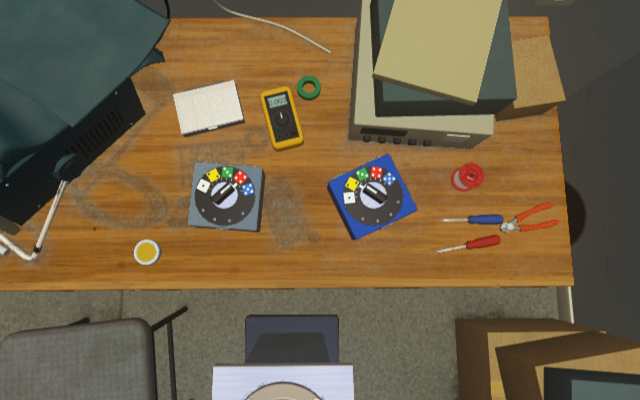

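The top view shows the blue box at about (372,196), with green at (362,174), yellow at (352,184) and red at (376,173). The grey box is on the left at (227,196). The scene view has the blue dial at about (354,243). Next I triangulate the skirt and the coloured fields from both views.

```bash
cat > h.py <<'E'
import numpy as np, cv2
def ray(c,px):
    u=cv2.undistortPoints(np.array([[px]],float),c['K'],c['dist'])[0,0]
    return -c['R'].T@c['t'], c['R'].T@np.array([u[0],u[1],1])
def onz(c,px,z):
    o,d=ray(c,px); return o+d*(z-o[2])/d[2]
def tri(c1,p1,c2,p2):
    o1,d1=ray(c1,p1);o2,d2=ray(c2,p2)
    A=np.c_[d1,-d2]; s=np.linalg.lstsq(A,o2-o1,rcond=None)[0]
    a=o1+d1*s[0];b=o2+d2*s[1]; return (a+b)/2,np.linalg.norm(a-b)
def blobs(c,roi,lo,hi,amin=6):
    x0,y0,x1,y1=roi; h=cv2.cvtColor(c['image'][y0:y1,x0:x1],cv2.COLOR_RGB2HSV)
    m=cv2.inRange(h,np.array(lo),np.array(hi)); n,l,s,ce=cv2.connectedComponentsWithStats(m)
    return sorted([(int(s[i,4]),*(ce[i]+[x0,y0]).round(1)) for i in range(1,n) if s[i,4]>=amin],reverse=True)[:4]
E
python3 - <<'E'
from h import *
T=dict(np.load('pics/top0.npz'));S=dict(np.load('pics/scene0.npz'))
cols=dict(green=((50,100,60),(85,255,255)),yellow=((22,120,120),(35,255,255)),red=((0,150,120),(6,255,255)),skirt=((0,0,140),(179,50,235)))
for k,(lo,hi) in cols.items():
    print(k,'T',blobs(T,(338,160,405,230),lo,hi),'S',blobs(S,(312,222,395,275),lo,hi))
a=cv2.resize(T['image'][150:242,322:422],None,fx=4,fy=4,interpolation=2);b=cv2.resize(S['image'][215:307,300:405],None,fx=4,fy=4,interpolation=2)
cv2.imwrite('pics/crop1.png',np.hstack([a,b])[:,:800,::-1])
E
```

```text
green T [(86, np.float64(361.9), np.float64(173.8))] S [(31, np.float64(363.8), np.float64(233.0)), (25, np.float64(372.0), np.float64(233.4))]
yellow T [(125, np.float64(351.7), np.float64(183.6))] S [(19, np.float64(349.1), np.float64(229.5))]
red T [(80, np.float64(376.0), np.float64(172.1))] S [(49, np.float64(376.7), np.float64(241.3))]
skirt T [(203, np.float64(368.5), np.float64(199.7)), (94, np.float64(378.2), np.float64(186.6)), (28, np.float64(371.4), np.float64(189.4)), (17, np.float64(347.6), np.float64(201.6))] S [(153, np.float64(350.4), np.float64(243.4)), (29, np.float64(331.2), np.float64(269.1)), (13, np.float64(356.0), np.float64(226.5)), (8, np.float64(358.2), np.float64(241.8))]
```

View pics/crop1.png

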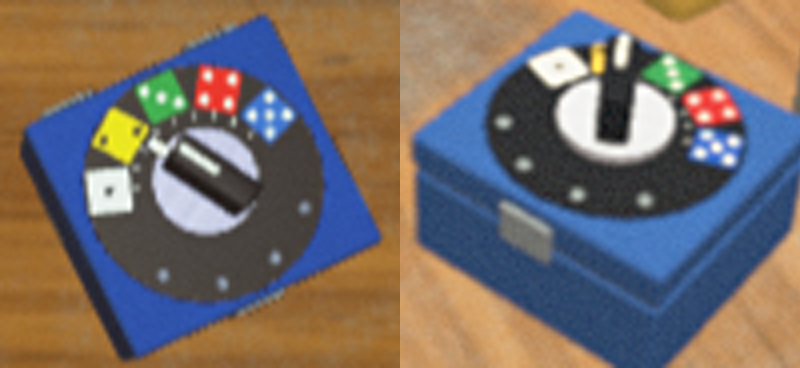

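The crop shows the blue dial's skirt centre at top pixel (373.7,195) and scene pixel (353.7,245). The pointer tip is at about (361.5,186.5) in the top view, on or near yellow.

Run:
```python
from h import *
T=dict(np.load('pics/top0.npz'));S=dict(np.load('pics/scene0.npz'))
sk,e=tri(T,(373.7,195),S,(353.7,245));print('skirt',sk.round(4),e)
for n,p,q in(('green',(361.9,173.8),(367.7,233.2)),('red',(376,172.1),(376.7,241.3))): print(n,[x.round(4) for x in tri(T,p,S,q)])
zp=.088
ang=lambda a,b:np.degrees(np.arctan2(*(b-a)[[1,0]]))
for n,p in(('green',(361.9,173.8)),('yellow',(351.7,183.6)),('red',(376,172.1)),('tip',(361.5,186.5))):
    P=onz(T,p,zp);print(n,P.round(4),ang(sk,P))
# grey skirt from grey box, check
print('grey', onz(T,(225,195),.09).round(3))
from station import bot
from scipy.spatial.transform import Rotation as R
o=bot.get_obs();w,x,y,z=o['tool_rot'];r=R.from_quat([x,y,z,w]);print(r.as_matrix().round(3))
print('shift tool units', r.inv().apply(np.r_[sk[:2],.25]-o['eef_pos'])/.5)
```

```text
skirt [ 0.5249 -0.201   0.09  ] 0.00042154318999871275
green [array([ 0.5727, -0.1772,  0.0866]), np.float64(0.0005)]
red [array([ 0.5757, -0.2079,  0.0872]), np.float64(0.0013)]
green [ 0.5726 -0.177   0.088 ] 26.6941688340588
yellow [ 0.551  -0.1542  0.088 ] 60.93147844163949
red [ 0.5762 -0.2081  0.088 ] -7.8477344632741595
tip [ 0.5444 -0.1754  0.088 ] 52.773456222263064
grey [0.528 0.121 0.09 ]
[[ 0.974  0.225 -0.   ]
 [ 0.225 -0.974  0.002]
 [-0.    -0.002 -1.   ]]
shift tool units [ 0.93256068 -0.7211114  -0.0380799 ]
```

The blue dial axis is at about (0.525, -0.201), with the skirt top at z≈0.090. The box faces 26.6° and the pointer stands at about 53°, so the dial reads about -0.45. I go above it with the fingers turned across the bar (-39.8°, which is -0.221).

```bash
python3 -m crank '0.93 -0.72 -0.04 0 0 -0.22 0;0.93 -0.72 -0.04 0 0 -0.22 0;0.93 -0.72 -0.04 0 0 -0.22 0;0.93 -0.72 -0.04 0 0 -0.22 0;0.93 -0.72 -0.04 0 0 -0.22 0;0.93 -0.72 -0.04 0 0 -0.22 0;0.93 -0.72 -0.04 0 0 -0.22 0;0.93 -0.72 -0.04 0 0 -0.22 0;0.93 -0.72 -0.04 0 0 -0.22 0;0.93 -0.72 -0.04 0 0 -0.22 0;0.93 -0.72 -0.04 0 0 -0.22 0;0.93 -0.72 -0.04 0 0 -0.22 0;0.93 -0.72 -0.04 0 0 -0.22 0;0.93 -0.72 -0.04 0 0 -0.22 0;0.93 -0.72 -0.04 0 0 -0.22 0;0.93 -0.72 -0.04 0 0 -0.22 0;0.93 -0.72 -0.04 0 0 -0.22 0;0.93 -0.72 -0.04 0 0 -0.22 0' 40
python3 - <<'E'
from h import *
from station import eyes
c=eyes.read_camera('wrist');np.savez('pics/w1.npz',**c);cv2.imwrite('pics/w1.png',c['image'][:,:,::-1]);print((-c['R'].T@c['t']).round(3))
E
```

```text
t: 1.9
eef_pos: [0.5235, -0.2032, 0.2513]
tool_rot: [0.0, 0.897, 0.442, -0.0]
contact_force: [-0.1, 0.1, 1.1]
gripper_width: 1.002
grasp_force: 0.0
[ 0.566 -0.148  0.393]
```

View pics/w1.png

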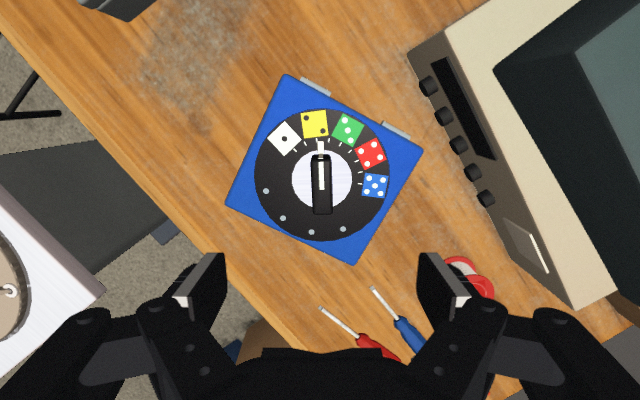

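The wrist view shows the skirt centre at about (322,180), the pointer tip at (321,143), and the bar upright in the picture with its white line from (322,160) to (322,190). I measure the axis, the bar direction and the skirt height from this view and the top view.

Run:
```python
from h import *
from station import bot
from scipy.spatial.transform import Rotation as R
W=dict(np.load('pics/w1.npz'));T=dict(np.load('pics/top0.npz'));S=dict(np.load('pics/scene0.npz'))
h=cv2.cvtColor(W['image'],cv2.COLOR_RGB2HSV)
m=cv2.inRange(h,(0,0,150),(179,60,255)); roi=np.zeros_like(m); cv2.circle(roi,(322,180),33,255,-1); m&=roi
(x,y),ax,a=cv2.fitEllipse(cv2.convexHull(cv2.findNonZero(m)));print('skirt',x,y,ax,a)
# white line on the bar / pointer
n,l,s,ce=cv2.connectedComponentsWithStats(m)
for i in range(1,n): 
    if s[i,4]>10: print(s[i],ce[i].round(1))
print(tri(W,(x,y),T,(373.7,195)),tri(W,(x,y),S,(353.7,245)))
c=onz(W,(x,y),.091);print('axis',c.round(4))
for n,p in(('tip',(321,143)),): P=onz(W,p,.088);print(n,P.round(4),np.degrees(np.arctan2(*(P-c)[[1,0]])))
A,B=onz(W,(322,160),.12),onz(W,(322,190),.12);print('line',np.degrees(np.arctan2(*(A-B)[[1,0]])))
for n,lo,hi in(('green',(50,100,60),(85,255,255)),('yellow',(22,120,120),(35,255,255)),('red',(0,150,120),(6,255,255))):
    b=blobs(W,(250,100,400,250),lo,hi)[0];P=onz(W,b[1:],.088);print(n,b,np.degrees(np.arctan2(*(P-c)[[1,0]])))
o=bot.get_obs();w,x,y,z=o['tool_rot'];r=R.from_quat([x,y,z,w]);M=r.as_matrix();print('tool x',np.degrees(np.arctan2(M[1,0],M[0,0])),o['eef_pos'])
print('shift', r.inv().apply(np.r_[c[:2],.096]-o['eef_pos'])/.5)
```

```text
skirt 321.5760498046875 178.43475341796875 (59.696022033691406, 60.02239227294922) 60.67091751098633
[ 292  147   60   60 1703] [321.7 177.1]
[318 162   7  28 146] [320.9 175. ]
(array([ 0.52525666, -0.20136538,  0.08901776]), np.float64(0.00014399003463318202)) (array([ 0.52506724, -0.20108192,  0.08989364]), np.float64(0.0007337131936265488))
axis [ 0.5255 -0.2011  0.091 ]
tip [ 0.5453 -0.1743  0.088 ] 53.54541935205797
line 52.63749654008278
green (527, np.float64(347.4), np.float64(129.7)) 24.89194176914204
yellow (622, np.float64(314.1), np.float64(123.7)) 60.32011978415355
red (483, np.float64(370.1), np.float64(153.7)) -10.49049192461919
tool x 52.52998029459873 [ 0.5236351  -0.20300442  0.25134983]
shift [0.00537187 0.00062137 0.31069912]
```

The estimates agree. I descend, then close.

```bash
python3 -m crank '0.005 0 0.1 0 0 0 0;0.005 0 0.18 0 0 0 0;0.005 0 0.23 0 0 0 0;0.005 0 0.27 0 0 0 0;0.005 0 0.29 0 0 0 0;0.005 0 0.3 0 0 0 0;0.005 0 0.31 0 0 0 0;0.005 0 0.31 0 0 0 0;0.005 0 0.31 0 0 0 0;0.005 0 0.31 0 0 0 0' 40; python3 -m crank '0 0 0 0 0 0 0.3;0 0 0 0 0 0 0.5;0 0 0 0 0 0 0.7;0 0 0 0 0 0 0.8;0 0 0 0 0 0 0.9;0 0 0 0 0 0 1;0 0 0 0 0 0 1;0 0 0 0 0 0 1;0 0 0 0 0 0 1;0 0 0 0 0 0 1;0 0 0 0 0 0 1;0 0 0 0 0 0 1' 40; python3 -c "
from station import bot;o=bot.get_obs();print(o['q'],o['torque'])"
```

```text
t: 2.95
eef_pos: [0.526, -0.2006, 0.0971]
tool_rot: [0.001, 0.897, 0.443, 0.0]
contact_force: [-0.2, 0.2, 0.4]
gripper_width: 1.004
grasp_force: 0.0
t: 4.15
eef_pos: [0.5256, -0.2006, 0.0965]
tool_rot: [0.0, 0.897, 0.443, 0.0]
contact_force: [0.8, -1.5, 3.4]
gripper_width: 0.202
grasp_force: 41.4
[ 0.52431101  0.48354582 -0.34471671  1.92285583  0.22730715  0.77228015
 -0.60055945] [-0.17156064 -0.05685844  0.00033048]
```

Gripped at about 17 mm. I turn right about 62° (0.345) to red, gently, then hold.

```bash
python3 -m crank '0 0 0 0 0 0.02 1;0 0 0 0 0 0.045 1;0 0 0 0 0 0.07 1;0 0 0 0 0 0.095 1;0 0 0 0 0 0.12 1;0 0 0 0 0 0.145 1;0 0 0 0 0 0.17 1;0 0 0 0 0 0.195 1;0 0 0 0 0 0.22 1;0 0 0 0 0 0.245 1;0 0 0 0 0 0.27 1;0 0 0 0 0 0.295 1;0 0 0 0 0 0.315 1;0 0 0 0 0 0.33 1;0 0 0 0 0 0.34 1;0 0 0 0 0 0.345 1;0 0 0 0 0 0.345 1;0 0 0 0 0 0.345 1;0 0 0 0 0 0.345 1;0 0 0 0 0 0.345 1'
python3 - <<'E'
from h import *
from station import eyes,bot
c=eyes.read_camera('wrist');np.savez('pics/w2.npz',**c);w=c['image']
s=eyes.read_camera('scene');np.savez('pics/s2.npz',**s);b=cv2.resize(s['image'][200:300,300:400],(400,400))
cv2.imwrite('pics/red.png',np.hstack([w[:,100:500],b])[:,:,::-1]);o=bot.get_obs();print(o['q'],o['torque'])
E
```

```text
t: 6.15
eef_pos: [0.5257, -0.2008, 0.0965]
tool_rot: [0.0, 0.997, -0.083, 0.0]
contact_force: [1.9, -4.8, 2.8]
gripper_width: 0.205
grasp_force: 41.4
[ 0.31979487  0.46190674 -0.08365126  1.93717722  0.05539297  0.74385306
 -1.53271507] [-0.77880558 -0.38342562 -0.02070013]
```

View pics/red.png

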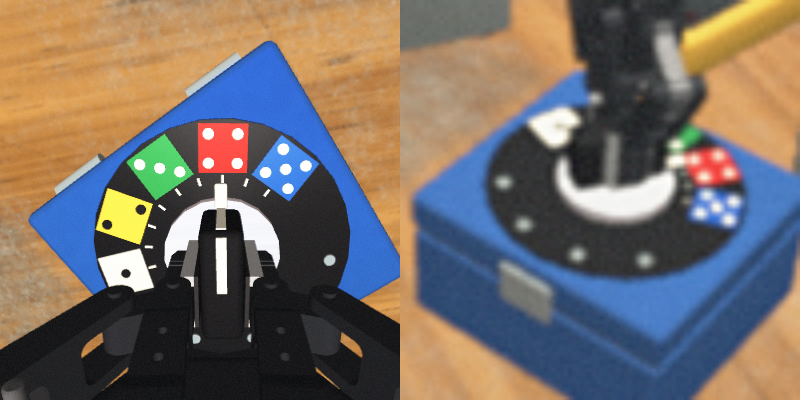

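The pointer at (220,193) stands on red, whose centre is at (223,148). I hold a little longer, then turn left 70° (-0.39) to yellow and hold.

```bash
python3 -m crank '0 0 0 0 0 0 1;0 0 0 0 0 0 1;0 0 0 0 0 0 1;0 0 0 0 0 0 1;0 0 0 0 0 0 1'; python3 -m crank '0 0 0 0 0 -0.02 1;0 0 0 0 0 -0.045 1;0 0 0 0 0 -0.07 1;0 0 0 0 0 -0.095 1;0 0 0 0 0 -0.12 1;0 0 0 0 0 -0.145 1;0 0 0 0 0 -0.17 1;0 0 0 0 0 -0.195 1;0 0 0 0 0 -0.22 1;0 0 0 0 0 -0.245 1;0 0 0 0 0 -0.27 1;0 0 0 0 0 -0.295 1;0 0 0 0 0 -0.32 1;0 0 0 0 0 -0.345 1;0 0 0 0 0 -0.365 1;0 0 0 0 0 -0.38 1;0 0 0 0 0 -0.39 1;0 0 0 0 0 -0.39 1;0 0 0 0 0 -0.39 1;0 0 0 0 0 -0.39 1'; python3 -m crank '0 0 0 0 0 0 1;0 0 0 0 0 0 1;0 0 0 0 0 0 1;0 0 0 0 0 0 1;0 0 0 0 0 0 1;0 0 0 0 0 0 1'
python3 - <<'E'
from h import *
from station import eyes,bot
c=eyes.read_camera('wrist');w=c['image']
cv2.imwrite('pics/yel.png',w[:,100:500,::-1])
E
```

```text
t: 6.75
eef_pos: [0.5257, -0.2008, 0.0965]
tool_rot: [0.0, 0.997, -0.083, 0.0]
contact_force: [1.6, -5.6, 2.8]
gripper_width: 0.204
grasp_force: 41.5
t: 8.75
eef_pos: [0.5256, -0.2005, 0.0964]
tool_rot: [0.0, 0.863, 0.505, 0.0]
contact_force: [1.7, -4.3, 5.1]
gripper_width: 0.2
grasp_force: 42.0
t: 9.35
eef_pos: [0.5256, -0.2005, 0.0964]
tool_rot: [0.0, 0.863, 0.505, 0.0]
contact_force: [1.9, -4.6, 5.2]
gripper_width: 0.202
grasp_force: 42.0
```

View pics/yel.png

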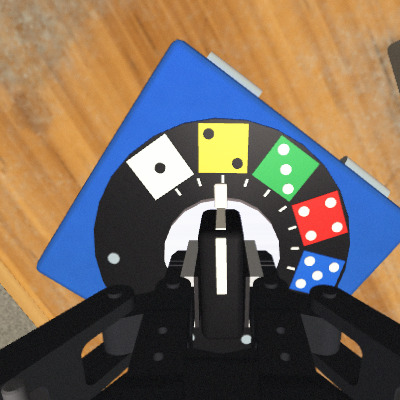

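The pointer at (220,190) is centred on yellow at (223,148). Now I turn right 35° (0.195) to green.

```bash
python3 -m crank '0 0 0 0 0 0.02 1;0 0 0 0 0 0.045 1;0 0 0 0 0 0.07 1;0 0 0 0 0 0.095 1;0 0 0 0 0 0.12 1;0 0 0 0 0 0.145 1;0 0 0 0 0 0.165 1;0 0 0 0 0 0.18 1;0 0 0 0 0 0.19 1;0 0 0 0 0 0.195 1;0 0 0 0 0 0.195 1;0 0 0 0 0 0.195 1;0 0 0 0 0 0.195 1;0 0 0 0 0 0.195 1;0 0 0 0 0 0.195 1;0 0 0 0 0 0.195 1;0 0 0 0 0 0.195 1;0 0 0 0 0 0.195 1'; python3 -m crank '0 0 0 0 0 0 0.7;0 0 0 0 0 0 0.5;0 0 0 0 0 0 0.3;0 0 0 0 0 0 0;0 0 0 0 0 0 0;0 0 0 0 0 0 0;0 0 0 0 0 0 0;0 0 0 0 0 0 0;0 0 0 0 0 0 0;0 0 0 0 0 0 0'
```

```text
t: 11.2
eef_pos: [0.5257, -0.2006, 0.0965]
tool_rot: [0.0, 0.975, 0.221, 0.0]
contact_force: [1.7, -4.4, 5.5]
gripper_width: 0.2
grasp_force: 41.6
t: 12.2
eef_pos: [0.5255, -0.2004, 0.0963]
tool_rot: [0.0, 0.975, 0.221, 0.0]
contact_force: [-0.1, 0.2, -0.7]
gripper_width: 0.997
grasp_force: 0.0
```

The fingers are open, so I retreat upward and check.

```bash
python3 -m crank '0 0 -0.02 0 0 0 0;0 0 -0.06 0 0 0 0;0 0 -0.12 0 0 0 0;0 0 -0.18 0 0 0 0;0 0 -0.24 0 0 0 0;0 0 -0.28 0 0 0 0;0 0 -0.28 0 0 0 0;0 0 -0.28 0 0 0 0;0 0 -0.28 0 0 0 0'
python3 - <<'E'
from h import *
from station import eyes
cv2.imwrite('pics/end.png',eyes.read_camera('wrist')['image'][:,:,::-1])
E
```

```text
t: 13.1
eef_pos: [0.5248, -0.2002, 0.2355]
tool_rot: [-0.0, 0.975, 0.222, -0.001]
contact_force: [0.4, 0.5, 0.8]
gripper_width: 0.997
grasp_force: 0.0
```

View pics/end.png

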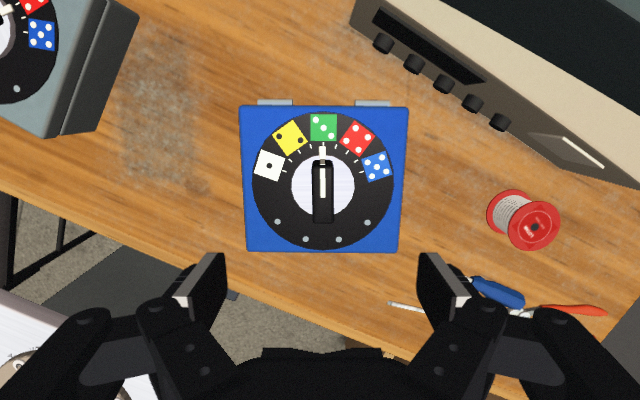

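The pointer at (322,150) is on green at (323,128), and the gripper is clear of everything.

```bash
python3 -c "
from station import ticket;print(ticket.hand_in())"
```

```text
the job is handed in; nothing more can be done
None
```

I dialled 4 - 2 - 3 on the blue box, let go with the pointer on green and the gripper clear, and handed the job in at about 13 s; the grey dial was not touched, and no verdict was shown.

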